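Find the full descaler tin by its heft

ROBOT

A 6-joint arm with a two-finger parallel gripper is mounted at the origin on the work surface. World frame = base frame: x ahead of the robot, y to its left, z up, the work surface at z = 0. Lengths are in m, angles in degrees, forces in N, time in s.
With the tool pointing down it reaches from about 0.375 to 0.9 m from the base axis. Payload 3.1 kg.
Tool frame: the origin (TCP) lies midway between the tips of the shut fingers; the grasp point (between the pads) lies arm.tcp_to_grasp behind it (arm.tcp_to_grasp is the distance from the TCP to the grasp point, in m); z points along the fingers, y is the line along which they close (so a half turn about z gives the same grasp; the last joint's range is limited). The gripper opens to 85 mm and grips with 20 to 120 N. Pads are 22 mm wide; open, the fingers measure 114 mm over their backs; the gripper's body (76 mm by 85 mm) begins 54 mm behind the grasp point. The pads swing forward as they close: fully open they stand 13 mm farther back than shut.
Start: joints at [61.45, 30.224, 82.088, -0, 67.689, -10.227], TCP at [0.196, 0.593, 0.231] pointing down, gripper open.
Joint ranges: [-176.69, 176.69], [-43.24, 126.21], [12.49, 139.97], [-82, 262], [0, 151.66], [-163.58, 163.58]. Speed limits (degrees/s): [159.86, 159.86, 180, 180, 180, 180].

INTERFACE

Orientations are given as a 3x3 rotation matrix whose columns are the frame's x, y, z axes.
In Python, from workcell import arm gives the robot as it stands.
- The arm moves only by the tool carry_out, never from a script. Its argument "series" is a list of rows, each a list of 5 numbers: the finger opening in mm, from 0 to 85.4, then the shift along the world's x, y, z in mm, then the turn about the world's z in degrees. In form: [[hand, tx, ty, tz, yaw], ...]. A call has 1 to 10 rows; each row shifts and turns the commanded pose from where the row before left it; what a row does not reach is not made up. A row lasts 1/8 s, in which the tool goes at most 62.5 mm and 10.7 degrees, less where a joint would pass 70% of its speed; a pose out of reach is approached as far as the arm can. A call is refused whole if a number of a shift passes 62.5 or a number of a turn 10.7, either way. A call with a gripper value outside its range is refused whole. The fingers move at their own pace and stop on an object; "force" is the grip in N (left out, the last holds). Time passes only in rows, so rows that do not move let the fingers close. It gives the time, the measured TCP pose, the force, the opening and the grip force at its end, in the units of the state.
- arm.state(): the state, without advancing time (a new reading comes with each control period).
- arm.snapshot(name): name is "scene" or "side" or "wrist"; returns a dict with "color" (420x560x3 uint8, red, green, blue), "fx", "fy", "cx", "cy" (pixels), "k1" (the pictures are not rectified: a ray, as slopes to the right and down, at radius r is drawn at 1 + k1 r^2 times it, then the intrinsics apply), "rvec" (rotation vector, rad) and "tvec" (3), from world to camera coordinates, as OpenCV has them. Camera axes: x right, y down, z forward; pixel columns grow to the right and rows downward; lengths in m; the calibration is good to about 2 mm. A picture is of the moment at which its call begins. There is no depth.
- arm.close_job(): hands the job in; it is judged then, once.
The state is a dict: "time_s": time; "joints": joint angles; "qd": joint speeds; "joint_efforts": joint torques, N m; "tcp_pos": TCP position; "tcp_rot": TCP orientation; "contact_force": force on the tool from outside, world axes, zero at the start; "ft_torque": the same for the moment, N m; "opening": opening from 0.0 (shut) to 1.0 (fully open); "grip_force": force on a finger pad.
Only numpy, scipy, OpenCV 4.12 (cv2) and the standard library are available. Lean on these libraries where they do the work, as an engineer would, in place of code of your own. Each camera call takes 0.05 s, during which the arm holds its last target. There are 200 camera calls.

TASK

Only one of the three identical closed tins in the drawer is still full: pull the drawer out to its stop and then, from the left tin to the right one as the robot sees them, lift each a few centimetres straight up, clear of the drawer, feel its weight a moment and set it back standing where it was (the last may stay in hand if it is the heaviest). Finish while holding the heaviest tin, upright and still, the whole of it above the top of the drawer unit. Leave the drawer out, the other two tins standing in it and everything else undisturbed.

Things in the scene. Friction and masses are not known exactly. Their poses are not given: they have to be found in the camera images.
- front (a point): centre of the front top edge of the low smoked-plastic drawer unit fixed on the counter, 300 deep (x) by 420 wide (y) by 130 mm high, so this point is 130 mm above the counter; axes are the unit's: its front faces its own -x (towards the robot), +y is the robot's left. A flat tray of coffee pods, up to 24 mm high, is fixed on the rear half of its top
- drawer (a joint): the unit's only drawer, in m: 0 is shut, 0.170 is its stop fully out (it slides along the unit's -x); it starts up to 20 mm ajar. It slides with about 2 N of friction and stays where it is left
- handle (a point): centre of the drawer's grey bar handle: a horizontal round bar 10 mm thick and 130 mm long along the drawer's y, its axis 42 mm in front of the drawer's front face, 100 mm above the counter (30 mm below the unit's top), held by two thin stubs 58 mm either side of the centre; axes as the unit's
- tray (a point): middle of the front edge of the drawer's floor (top face, 20 mm above the counter), at the foot of the front panel's inner face, moves with the drawer; axes as the unit's. The floor runs from here 265 mm along x and 192 mm to either side; sides and back 34 mm high; front panel up to 128 mm above the counter. Two 12 mm high ribs along x at y = +-57 mm make three bays. From 150 mm back the floor carries fixed pod pockets, 34 mm high
- tin_a_mid (a point): one of three identical closed plain steel tins: upright cylinder, 58 mm across, 96 mm high; the top 10 mm is a lid 53 mm across. This point is its centre, 48 mm above its underside; z is the tin's axis. Stands in any one of the drawer's three bays (about 115 mm apart), 50 to 100 mm behind the front panel. The letter tells nothing. One tin is full (0.40 to 0.50 kg), two part used (0.16 to 0.24 kg)
- tin_b_mid (a point): one of three identical closed plain steel tins: upright cylinder, 58 mm across, 96 mm high; the top 10 mm is a lid 53 mm across. This point is its centre, 48 mm above its underside; z is the tin's axis. Stands in any one of the drawer's three bays (about 115 mm apart), 50 to 100 mm behind the front panel. The letter tells nothing. One tin is full (0.40 to 0.50 kg), two part used (0.16 to 0.24 kg)
- tin_c_mid (a point): one of three identical closed plain steel tins: upright cylinder, 58 mm across, 96 mm high; the top 10 mm is a lid 53 mm across. This point is its centre, 48 mm above its underside; z is the tin's axis. Stands in any one of the drawer's three bays (about 115 mm apart), 50 to 100 mm behind the front panel. The letter tells nothing. One tin is full (0.40 to 0.50 kg), two part used (0.16 to 0.24 kg)
- brush: dark wooden cleaning brush 140 mm long lying along the unit's y on the right of its top, about 20 mm thick; a bystander, origin at the centre of its underside
- creamer: small white china cup, 52 mm across and 45 mm high, standing on the left of the unit's top; a bystander, origin at the centre of its underside, z up
- mug: white mug, 80 mm across and 90 mm high, on the counter left of the drawer unit; a bystander, origin at the centre of its underside, z up
- jug: steel milk jug, 84 mm across and 100 mm high, on the counter right of the drawer unit; a bystander, origin at the centre of its underside, z up
- tamper: dark steel coffee tamper, 58 mm across and 85 mm high, on the counter to the right; a bystander, origin at the centre of its underside, z up
- syrup: amber glass bottle, 66 mm across and 200 mm high, on the counter left of the drawer unit; a bystander, origin at the centre of its underside, z up
- cups: paper cup, 82 mm across and 110 mm high, on the counter to the right; a bystander, origin at the centre of its underside, z up

How it is judged:
By the outcome, as a careful person would: the job done as asked, in the order asked, and still so for the second after the job is handed in, while the arm keeps its last pose, push and grip.
It also fails if it takes over 72 s, if anything falls off the work surface, if the arm or the gripper's body presses on something with over 40 N, if the wrist force passes 120 N, or if a joint passes its speed limit or range.

## Working session

There is one attempt and no reset: what is moved stays moved. The work goes in short steps, Python scripts to look and compute and a tool call to move; the robot and the scene stay as the last step left them, time stands still between calls to the robot, and variables do not carry over. Pictures are saved under pics/ and viewed, at most 10 in all, crops included, and the job is handed in when it is done.

Besides the shell and the picture viewer there is one more tool, called after "Call:" by a JSON object that holds its "op" and its "data", one argument or row to a line. carry_out: Moves the arm, as the interface text tells. Its arguments: {"type":"object","properties":{"series":{"type":"array","items":{"type":"array","items":{"type":"number"}}},"force":{"type":"number"}},"required":["series"]}

```bash
mkdir -p pics; ls
python3 - <<'E'
from workcell import arm
import cv2,numpy as np
print(arm.state()); print(arm.tcp_to_grasp)
for n in ("scene","side"):
    s=arm.snapshot(n); cv2.imwrite(f"pics/{n}0.png",s["color"][:,:,::-1])
    R=cv2.Rodrigues(np.array(s["rvec"]))[0]; print(n,s["fx"],s["cx"],s["cy"],s["k1"],-R.T@np.array(s["tvec"]).ravel(),R[2])
E
```

```text
pics
{'time_s': 0.0, 'joints': array([ 6.14493008e+01,  3.02790398e+01,  8.21554473e+01,  1.26986245e-03,
        6.76892585e+01, -1.02270058e+01]), 'qd': array([ 0.03260416, -0.0702559 ,  0.11110309,  0.02652774, -0.00752817,
       -0.02476203]), 'joint_efforts': array([-1.35796632e-03, -4.42346406e+01, -1.78023130e+01, -2.80037748e-04,
        8.40797438e-03,  4.63691805e-06]), 'tcp_pos': array([0.19611147, 0.59269275, 0.23033804]), 'tcp_rot': array([[-9.49292688e-01,  3.14391936e-01, -1.05024065e-03],
       [ 3.14393431e-01,  9.49290898e-01, -1.88732624e-03],
       [ 4.03623734e-04, -2.12181376e-03, -9.99997667e-01]]), 'contact_force': array([ 0.46681165, -0.53218799, -0.32673868]), 'ft_torque': array([ 0.00611023,  0.05117783, -0.03118359]), 'grip_force': 0.0, 'opening': 0.9996967114474247}
0.0187
scene 486.4385621696292 282.26923047332684 205.79504539164978 -0.14533727245546132 [1.50525932 1.04598827 1.05534047] [-0.54149985 -0.62891347 -0.55789404]
side 468.95485987208787 277.12266128986016 214.3698997715781 0.01666850980317787 [ 0.10901078 -1.06585622  0.90398025] [ 0.31960953  0.73833217 -0.59389844]
```

View pics/scene0.png

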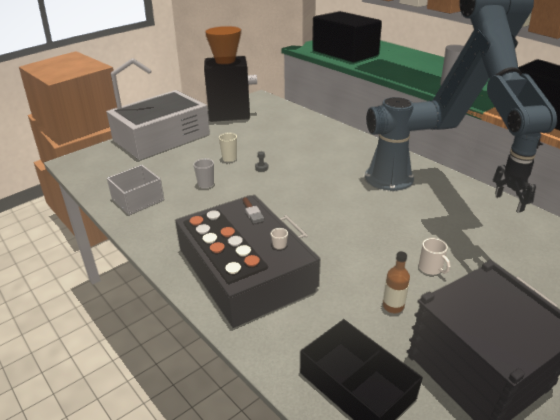

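View pics/side0.png

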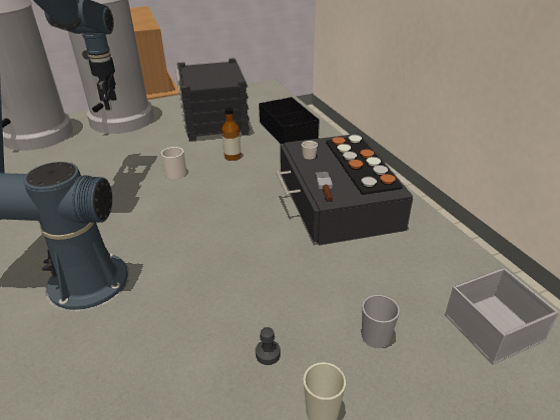

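The scene view shows the unit top with corners near (178,235), (258,198), (317,258), (237,290). In the side view the corners are near (281,143), (317,210), (405,198), with the handle at about (285,173)-(297,200). I'll zoom in for accuracy.

Run:
```python
import cv2,numpy as np
def crop(f,x,y,w,h,k):
    return cv2.resize(cv2.convertScaleAbs(cv2.imread(f)[y:y+h,x:x+w],alpha=1.8,beta=20),None,fx=k,fy=k,interpolation=cv2.INTER_CUBIC)
a=crop("pics/scene0.png",165,185,160,140,5);b=crop("pics/side0.png",265,120,160,120,5)
cv2.imwrite("pics/c1.png",a[:600]);cv2.imwrite("pics/c2.png",b)
```

```text
(no output)
```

View pics/c1.png

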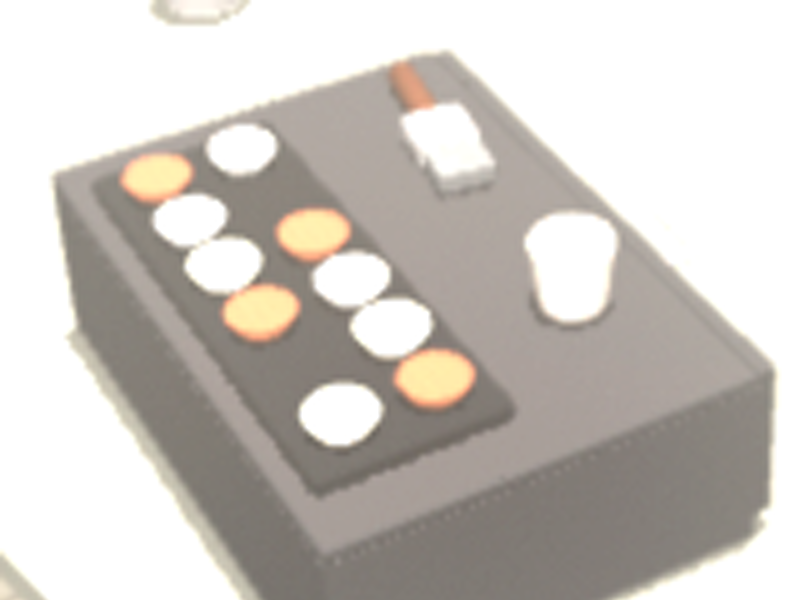

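View pics/c2.png

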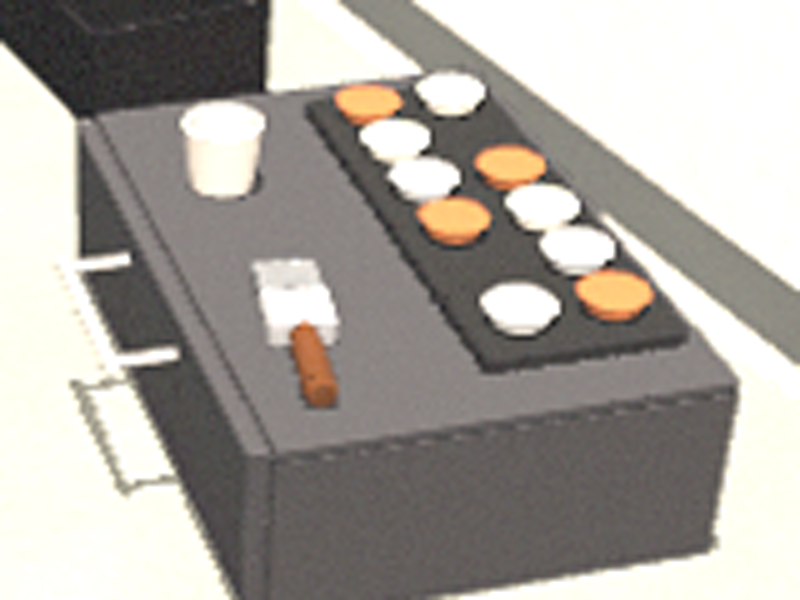

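```bash
cat > cam.py <<'E'
from workcell import arm
import cv2,numpy as np
from scipy.optimize import least_squares
class Cam:
    def __init__(s,d):
        s.d=d;s.K=np.array([[d["fx"],0,d["cx"]],[0,d["fy"],d["cy"]],[0,0,1.]]);s.dist=np.array([d["k1"],0,0,0.]);s.r=np.array(d["rvec"],float).ravel();s.t=np.array(d["tvec"],float).ravel()
        s.R=cv2.Rodrigues(s.r)[0];s.C=-s.R.T@s.t
    def proj(s,P): return cv2.projectPoints(np.atleast_2d(np.array(P,float)),s.r,s.t,s.K,s.dist)[0][:,0]
    def at_z(s,px,z):
        u=cv2.undistortPoints(np.array(px,float).reshape(-1,1,2),s.K,s.dist)[:,0]
        d=np.c_[u,np.ones(len(u))]@s.R
        return s.C+d*((z-s.C[2])/d[:,2])[:,None]
def get(n): return Cam(arm.snapshot(n))
def rot(a): return np.array([[np.cos(a),-np.sin(a),0],[np.sin(a),np.cos(a),0],[0,0,1]])
E
python3 - <<'E'
from cam import *
A,B=get("scene"),get("side")
oA=np.array([165,185]);oB=np.array([265,120])
f=lambda l,o:np.array(l)/5+o-.4
pa=f([[57,175],[320,555],[757,367]],oA)   # rear-right, rear-left, front-left
pb=f([[738,382],[450,72],[100,118],[272,455]],oB) # rr, rl, fl, fr
rr,rl,fl,fr=[[.3,-.21,0],[.3,.21,0],[0,.21,0],[0,-.21,0]]
print(A.at_z(pa,.13));print(B.at_z(pb,.13))
def W(p,L): return np.array(L)@rot(p[2]).T+[p[0],p[1],.13]
def res(p): return np.r_[(A.proj(W(p,[rr,rl,fl]))-pa).ravel(),(B.proj(W(p,[rr,rl,fl,fr]))-pb).ravel()]
s=least_squares(res,[.5,0,0],loss="soft_l1");p=s.x
print("unit",p[:2],np.degrees(p[2]),s.fun.round(1))
h=f([[62,267],[112,364]],oB); Hw=B.at_z(h,.10); print("stub ends",Hw,"in unit",(Hw-[p[0],p[1],.13])@rot(p[2]))
np.save("unit.npy",p)
E
```

```text
[[ 0.92101356 -0.17296222  0.13      ]
 [ 0.99999466  0.23140739  0.13      ]
 [ 0.71533863  0.27676795  0.13      ]]
[[ 0.91919931 -0.18650917  0.13      ]
 [ 0.97605471  0.22450571  0.13      ]
 [ 0.71897304  0.26823925  0.13      ]
 [ 0.63934582 -0.13668846  0.13      ]]
unit [0.66862904 0.0737762 ] -9.8230213204651 [-3.7 -0.6 -0.4 -0.4  3.6 -1.   2.1 -1.1  5.  -1.9 -5.2 -0.7 -2.7 -0.1]
stub ends [[0.63384126 0.14255133 0.1       ]
 [0.61548259 0.02505123 0.1       ]] in unit [[-0.04601118  0.06183187 -0.03      ]
 [-0.04405454 -0.05707771 -0.03      ]]
```

Run:
```python
from cam import *
A,B=get("scene"),get("side")
oA=np.array([165,185]);oB=np.array([265,120])
f=lambda l,o:np.array(l)/5+o-.4
def run(LA,LB):
    pa=f(LA,oA);pb=f(LB,oB)
    def W(p,L): return np.array(L)@rot(p[2]).T+[p[0],p[1],.13]
    def res(p):
        d=p[3];w=p[4]/2;rr,rl,fl,fr=[[d,-w,0],[d,w,0],[0,w,0],[0,-w,0]]
        return np.r_[(A.proj(W(p,[rr,rl,fl,fr]))-pa).ravel(),(B.proj(W(p,[rr,rl,fl,fr]))-pb).ravel()]
    s=least_squares(res,[.65,0.07,-.17,.3,.42],loss="soft_l1");p=s.x
    print("unit",p[:2],np.degrees(p[2]),p[3:],res(p).round(1).tolist())
run([[57,175],[320,555],[773,372],[452,52]],[[738,382],[450,72],[80,120],[245,455]])
run([[57,175],[320,555],[757,367],[438,55]],[[738,382],[450,72],[100,118],[272,455]])
pb=B.at_z(f([[738,382],[80,120],[245,455]],oB),.13);print(pb)
```

```text
unit [0.66926562 0.08024346] -11.082853591823536 [0.29412591 0.41841699] [-0.5, -1.5, 0.0, -0.8, 0.3, -0.4, -1.1, -1.7, -1.5, -0.7, 4.6, -1.7, -0.5, -2.0, 0.2, -1.3]
unit [0.67926734 0.07330291] -10.406060272953736 [0.28271624 0.41436227] [-1.0, -1.2, 0.4, -2.0, -0.3, 0.2, -2.1, -1.6, -0.9, -0.9, 4.2, -1.2, -1.6, -0.9, -0.3, -1.4]
[[ 0.91919931 -0.18650917  0.13      ]
 [ 0.70510775  0.27149671  0.13      ]
 [ 0.6256263  -0.13033668  0.13      ]]
```

Call:
{"op": "carry_out", "data": {
  "series": [
    [0,10,-20,40,7.3],
    [0,38,-46,20,0],
    [0,38,-46,0,0],
    [0,38,-46,0,0],
    [0,38,-46,0,0],
    [0,38,-46,0,0],
    [0,38,-46,0,0],
    [0,38,-46,0,0],
    [0,38,-46,0,0],
    [0,38,-46,0,0]
  ]
}}

```text
time_s: 1.55
tcp_pos: [0.5492, 0.1579, 0.2913]
tcp_rot: [[-0.981, 0.191, 0.0], [0.191, 0.981, 0.0], [-0.0, 0.0, -1.0]]
contact_force: [0.3, 0.3, -0.9]
opening: -0.003
grip_force: 0.0
```

Call:
{"op": "carry_out", "data": {
  "series": [
    [0,38,-46,0,0],
    [0,14,-28,0,0],
    [0,0,0,0,0],
    [0,0,0,0,0]
  ]
}}

```text
time_s: 2.05
tcp_pos: [0.5995, 0.0861, 0.291]
tcp_rot: [[-0.982, 0.191, -0.001], [0.191, 0.982, 0.001], [0.001, 0.0, -1.0]]
contact_force: [-0.6, 0.7, 0.3]
opening: -0.001
grip_force: 0.0
```

Run:
```python
from cam import *
w=get("wrist");cv2.imwrite("pics/w1.png",w.d["color"][:,:,::-1]);print(w.C,w.R[2],arm.state()["tcp_pos"])
print(w.proj([[.6255,.083,.1],[.668,.074,.13],[.637,.14,.1],[.614,.026,.1]]))
```

```text
[0.51955434 0.10140822 0.43361244] [ 0.30520902 -0.0579938  -0.95051785] [0.59935258 0.08662969 0.29105417]
[[281.9091943  208.89762347]
 [281.29432878 256.59596005]
 [334.40832933 209.27137233]
 [229.35412319 208.52192213]]
```

View pics/w1.png

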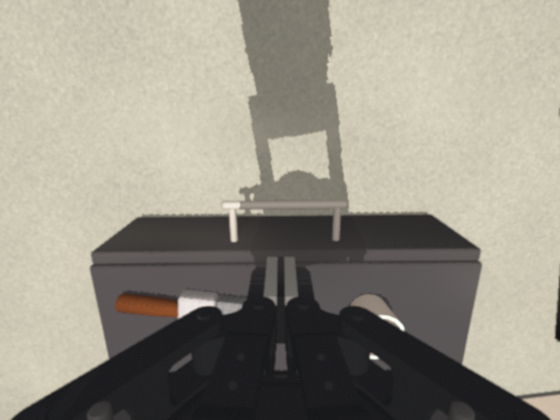

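The wrist view shows the bar at row 205, columns 222–347 and level, so the yaw is right. The stubs are at columns 233 and 337, and the panel's top edge is at about row 255.

Run:
```python
from cam import *
w=get("wrist");u=np.array([.9816,-.1908,0])
H=w.at_z([[284.5,205],[222,204.5],[347,205.5]],.1);print(H,np.linalg.norm(H[1]-H[2]))
P=w.at_z([[284,252],[284,262]],.128);print(P,(P-H[0])@u)
print("hook", H[0]+.0225*u, "tcp",arm.state()["tcp_pos"])
```

```text
[[0.62155189 0.08712032 0.1       ]
 [0.60793911 0.01958939 0.1       ]
 [0.63519005 0.15472619 0.1       ]] 0.13785705308539822
[[0.66421295 0.07815806 0.128     ]
 [0.67580146 0.07596784 0.128     ]] [0.04358609 0.05537927]
hook [0.64363789 0.08282732 0.1       ] tcp [0.59936263 0.08685136 0.29123118]
```

Call:
{"op": "carry_out", "data": {
  "series": [
    [0,45,-4,0,0],
    [0,0,0,-50,0],
    [0,0,0,-50,0],
    [0,0,0,-50,0],
    [0,0,0,-25,0],
    [0,0,0,-14,0],
    [0,0,0,0,0]
  ]
}}

```text
time_s: 3.02
tcp_pos: [0.6447, 0.0825, 0.1018]
tcp_rot: [[-0.982, 0.19, -0.001], [0.19, 0.982, 0.0], [0.001, -0.0, -1.0]]
contact_force: [0.5, -0.4, 0.2]
opening: 0.003
grip_force: 0.0
```

Call:
{"op": "carry_out", "data": {
  "series": [
    [0,0,0,-10,0],
    [0,0,0,-10,0],
    [0,0,0,0,0]
  ]
}}

```text
time_s: 3.4
tcp_pos: [0.6446, 0.0816, 0.0816]
tcp_rot: [[-0.982, 0.191, -0.001], [0.191, 0.982, 0.0], [0.001, -0.0, -1.0]]
contact_force: [-0.1, -0.5, 0.5]
opening: -0.001
grip_force: 0.0
```

Call:
{"op": "carry_out", "data": {
  "series": [
    [0,-3.9,0.8,0,0],
    [0,-3.9,0.8,0,0],
    [0,-4.9,1,0,0],
    [0,-7.9,1.5,0,0],
    [0,-10.8,2.1,0,0],
    [0,-10.8,2.1,0,0],
    [0,-10.8,2.1,0,0],
    [0,-10.8,2.1,0,0],
    [0,-10.8,2.1,0,0],
    [0,-10.8,2.1,0,0]
  ]
}}

```text
time_s: 4.65
tcp_pos: [0.5591, 0.0985, 0.0822]
tcp_rot: [[-0.982, 0.191, 0.0], [0.191, 0.982, -0.0], [-0.0, 0.0, -1.0]]
contact_force: [2.4, -2.6, 1.9]
opening: -0.003
grip_force: 1.3
```

Call:
{"op": "carry_out", "data": {
  "series": [
    [0,-10.8,2.1,0,0],
    [0,-10.8,2.1,0,0],
    [0,-10.8,2.1,0,0],
    [0,-9.8,1.9,0,0],
    [0,-7.9,1.5,0,0],
    [0,-4.9,1,0,0],
    [0,0,0,0,0]
  ]
}}

```text
time_s: 5.52
tcp_pos: [0.5034, 0.1094, 0.0819]
tcp_rot: [[-0.981, 0.191, -0.003], [0.191, 0.981, 0.001], [0.003, 0.0, -1.0]]
contact_force: [-0.4, -0.4, 0.5]
opening: -0.004
grip_force: 0.0
```

Call:
{"op": "carry_out", "data": {
  "series": [
    [0,-4,0.8,0,0],
    [0,-4,0.8,0,0],
    [0,-4,0.8,0,0]
  ]
}}

```text
time_s: 5.9
tcp_pos: [0.4928, 0.1115, 0.0821]
tcp_rot: [[-0.982, 0.191, 0.0], [0.191, 0.982, 0.0], [-0.0, 0.0, -1.0]]
contact_force: [2.0, -0.5, -1.4]
opening: -0.002
grip_force: 1.1
```

Call:
{"op": "carry_out", "data": {
  "series": [
    [0,-3,0.6,0,0],
    [0,-3,0.6,0,0]
  ]
}}

```text
time_s: 6.15
tcp_pos: [0.4867, 0.1127, 0.0822]
tcp_rot: [[-0.982, 0.191, 0.0], [0.191, 0.982, -0.0], [-0.0, 0.0, -1.0]]
contact_force: [2.8, -0.8, -2.1]
opening: -0.001
grip_force: 1.1
```

Call:
{"op": "carry_out", "data": {
  "series": [
    [0,-3,0.6,0,0]
  ]
}}

```text
time_s: 6.28
tcp_pos: [0.4837, 0.1132, 0.0822]
tcp_rot: [[-0.982, 0.191, 0.0], [0.191, 0.982, -0.0], [-0.0, -0.0, -1.0]]
contact_force: [1.4, -1.5, -0.9]
opening: -0.0
grip_force: 1.1
```

Call:
{"op": "carry_out", "data": {
  "series": [
    [0,-3,0.6,0,0]
  ]
}}

```text
time_s: 6.4
tcp_pos: [0.4806, 0.1138, 0.0822]
tcp_rot: [[-0.982, 0.191, -0.0], [0.191, 0.982, -0.0], [0.0, -0.0, -1.0]]
contact_force: [1.7, -1.9, -2.3]
opening: -0.005
grip_force: 1.1
```

Call:
{"op": "carry_out", "data": {
  "series": [
    [0,-3,0.6,0,0]
  ]
}}

```text
time_s: 6.52
tcp_pos: [0.4776, 0.1144, 0.0822]
tcp_rot: [[-0.982, 0.191, -0.0], [0.191, 0.982, -0.0], [0.0, -0.0, -1.0]]
contact_force: [1.6, -1.7, -1.5]
opening: 0.001
grip_force: 1.1
```

Call:
{"op": "carry_out", "data": {
  "series": [
    [0,-2,0.4,0,0]
  ]
}}

```text
time_s: 6.65
tcp_pos: [0.4754, 0.1148, 0.0822]
tcp_rot: [[-0.982, 0.191, -0.0], [0.191, 0.982, -0.0], [0.0, -0.0, -1.0]]
contact_force: [1.5, -1.1, -1.8]
opening: -0.002
grip_force: 1.0
```

Call:
{"op": "carry_out", "data": {
  "series": [
    [0,-2,0.4,0,0]
  ]
}}

```text
time_s: 6.78
tcp_pos: [0.4737, 0.1152, 0.0822]
tcp_rot: [[-0.982, 0.191, 0.0], [0.191, 0.982, -0.0], [-0.0, -0.0, -1.0]]
contact_force: [2.1, -2.1, -1.7]
opening: -0.003
grip_force: 1.1
```

Call:
{"op": "carry_out", "data": {
  "series": [
    [0,-2,0.4,0,0]
  ]
}}

```text
time_s: 6.9
tcp_pos: [0.4717, 0.1155, 0.0822]
tcp_rot: [[-0.982, 0.191, 0.0], [0.191, 0.982, -0.0], [-0.0, -0.0, -1.0]]
contact_force: [2.5, -1.5, -0.9]
opening: -0.001
grip_force: 1.1
```

Call:
{"op": "carry_out", "data": {
  "series": [
    [0,-1.5,0.3,0,0]
  ]
}}

```text
time_s: 7.02
tcp_pos: [0.4716, 0.1156, 0.0823]
tcp_rot: [[-0.982, 0.191, 0.003], [0.191, 0.982, -0.001], [-0.003, 0.0, -1.0]]
contact_force: [4.8, -4.6, -3.7]
opening: 0.001
grip_force: 2.8
```

Call:
{"op": "carry_out", "data": {
  "series": [
    [0,-1.5,0.3,0,0]
  ]
}}

```text
time_s: 7.15
tcp_pos: [0.4716, 0.1157, 0.0824]
tcp_rot: [[-0.982, 0.191, 0.006], [0.191, 0.982, -0.001], [-0.006, 0.0, -1.0]]
contact_force: [6.6, -4.9, -6.3]
opening: -0.0
grip_force: 3.8
```

Call:
{"op": "carry_out", "data": {
  "series": [
    [0,12,-2.3,0,0],
    [0,0,0,30,0],
    [0,0,0,50,0],
    [0,-18,3.5,60,0],
    [0,-18,3.5,60,0],
    [0,-18,3.5,50,0],
    [85,0,0,0,0],
    [85,0,0,0,0]
  ]
}}

```text
time_s: 8.15
tcp_pos: [0.4259, 0.1246, 0.3312]
tcp_rot: [[-0.982, 0.191, -0.002], [0.191, 0.982, 0.0], [0.002, -0.0, -1.0]]
contact_force: [0.6, 0.4, -0.2]
opening: 0.418
grip_force: 0.0
```

Run:
```python
from cam import *
w=get("wrist");cv2.imwrite("pics/w2.png",w.d["color"][:,:,::-1]);print(w.C,w.R[2],arm.state()["tcp_pos"])
s=get("scene");cv2.imwrite("pics/s2.png",cv2.resize(s.d["color"][130:330,140:400,::-1],None,fx=3,fy=3,interpolation=cv2.INTER_CUBIC))
```

```text
[0.3461094  0.13987786 0.47392328] [ 0.30438273 -0.05820092 -0.95077011] [0.42586397 0.12445485 0.33044953]
```

View pics/w2.png

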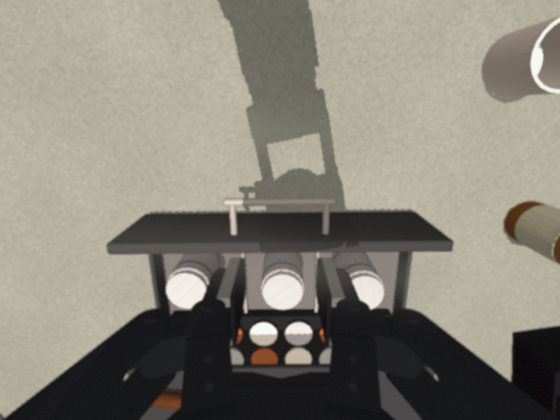

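View pics/s2.png

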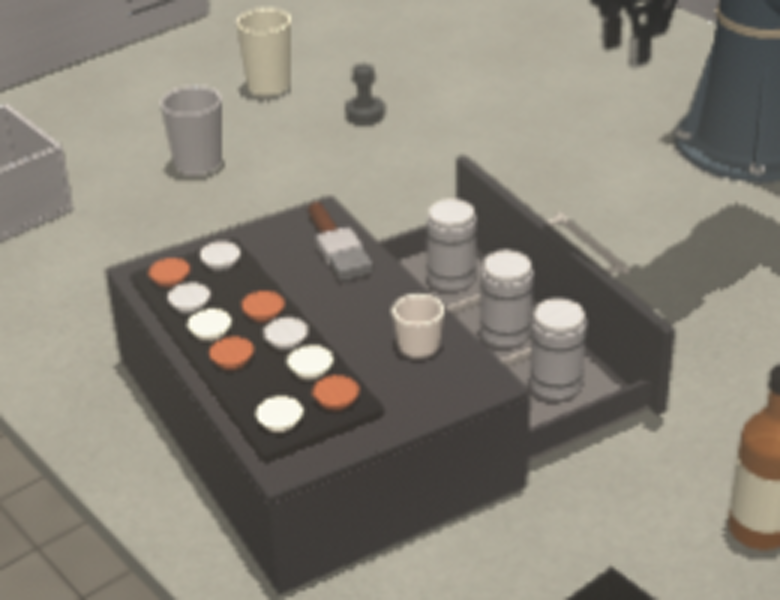

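The drawer is out and all three tins are standing. In the wrist view the lids are at about (187,289), (282,290) and (367,290, partly hidden). In the scene crop they are at about (451,215), (507,265) and (558,316), with the left tin last.

Run:
```python
from cam import *
w,s,b=get("wrist"),get("scene"),get("side")
print(w.at_z([[187,290],[282,290.5],[367,290]],.116))
T=s.at_z(np.array([[451,214],[507,265],[558,314]])/3+[140,130]-.33,.116);print(T)
u=np.array([.9816,-.1908,0]);v=np.array([.1908,.9816,0])
# refine: bright lid blobs in wrist / side
for n,c in(("w",w),("s",s),("b",b)):
    g=c.d["color"].min(2); 
    for t in T:
        p=c.proj(t[None])[0]; x,y=p.astype(int); r=14 if n=="s" else 12 if n=="b" else 30
        if not(r<x<560-r and r<y<420-r): continue
        sub=(g[y-r:y+r,x-r:x+r]>165).astype(np.uint8)
        k,L,st,ce=cv2.connectedComponentsWithStats(sub); 
        i=1+np.argmax(st[1:,4]) if k>1 else 0
        q=ce[i]+[x-r,y-r]; print(n,p.round(1),q.round(1),st[i],c.at_z(q[None],.116)[0].round(4))
```

```text
[[ 0.54291101 -0.02071829  0.116     ]
 [ 0.56709274  0.09909785  0.116     ]
 [ 0.58699099  0.20665888  0.116     ]]
[[ 0.55357877 -0.01727898  0.116     ]
 [ 0.57661894  0.10130617  0.116     ]
 [ 0.59886272  0.20261802  0.116     ]]
w [191.9 296.6] [178.6 285.9] [  5   3  32  36 650] [ 0.535  -0.0295  0.116 ]
w [285.1 296.5] [282.3 291.4] [   7    4   42   41 1235] [0.5684 0.0992 0.116 ]
w [364.9 298.4] [377.7 288.4] [ 34   9  17  26 216] [0.5872 0.2203 0.116 ]
s [290. 201.] [289.5 200. ] [  6   9  16   9 110] [ 0.5506 -0.0231  0.116 ]
s [308.7 218. ] [308.8 218. ] [  8  10  15   9 112] [0.5763 0.1014 0.116 ]
s [325.7 234.3] [326.  234.4] [  7  10  17  10 130] [0.5982 0.2034 0.116 ]
b [274. 200.] [274.  202.4] [  4  10  17  10 128] [ 0.5486 -0.0286  0.116 ]
b [265.6 178.9] [265.8 180.3] [  6  11  15   8 102] [0.5737 0.0932 0.116 ]
b [260.  162.6] [260.2 163.7] [ 5 10 15  8 87] [0.5966 0.1957 0.116 ]
```

Run:
```python
from cam import *
w=get("wrist")
print(w.at_z([[279.5,203],[224,202.5],[335,202.5]],.1))
g=w.d["color"].min(2)
# lid outlines: fit min circle in metric plane for mid lid
for x,y in((187,290),(282,291)):
    sub=(g[y-30:y+30,x-26:x+26]>150).astype(np.uint8)
    c=max(cv2.findContours(sub,0,1)[0],key=cv2.contourArea)[:,0]+[x-26,y-30]
    P=w.at_z(c,.116)[:,:2].astype(np.float32); print(cv2.minEnclosingCircle(P),cv2.boundingRect(c))
```

```text
[[0.45628909 0.11734537 0.1       ]
 [0.44268476 0.05050907 0.1       ]
 [0.46864736 0.18442859 0.1       ]]
((0.5187282562255859, -0.028206393122673035), 0.012984701432287693) (168, 268, 17, 12)
((0.5667601823806763, 0.1000511571764946), 0.03034343384206295) (261, 269, 44, 41)
```

Call:
{"op": "carry_out", "data": {
  "series": [
    [85,34,16,-20,0],
    [85,34,16,-26,0],
    [85,34,16,-28,0],
    [85,34,16,-28,0],
    [85,32,14,-28,0],
    [85,0,0,0,0],
    [85,0,0,0,0]
  ]
}}

```text
time_s: 9.32
tcp_pos: [0.5943, 0.2022, 0.201]
tcp_rot: [[-0.982, 0.191, -0.002], [0.191, 0.982, -0.0], [0.002, -0.001, -1.0]]
contact_force: [-0.5, -0.1, 0.2]
opening: 0.997
grip_force: 0.0
```

```bash
cat > lid.py <<'E'
from cam import *
import sys
def go(name,guess):
    w=get("wrist");g=w.d["color"].min(2);cv2.imwrite(f"pics/{name}.png",w.d["color"][:,:,::-1])
    x,y=w.proj([guess])[0].astype(int)
    for th in(130,150,170,190):
        k,L,st,ce=cv2.connectedComponentsWithStats((g>th).astype(np.uint8))
        i=L[y,x]; 
        if i==0: continue
        c=np.argwhere(L==i)[:,::-1]; P=w.at_z(c,.116)-guess
        a=P@[.9816,-.1908,0];b=P@[.1908,.9816,0]
        print(th,st[i],"u",np.percentile(a,[1,50,99]).round(4),"v",np.percentile(b,[1,50,99]).round(4))
    print((x,y),arm.state()["tcp_pos"],arm.state()["contact_force"])
E
python3 -c "
from lid import *
go('wl',np.array([.594,.203,.116]))"
```

```text
130 [ 237  178   78   86 4584] u [-0.03   -0.0012  0.036 ] v [-0.0334 -0.0049  0.0232]
150 [ 245  178   68   70 3708] u [-0.03   -0.0052  0.0221] v [-0.0259 -0.0019  0.0218]
(np.int64(281), np.int64(218)) [0.59436289 0.20212275 0.2019422 ] [-0.26194054 -0.06070214  0.41880432]
```

View pics/wl.png

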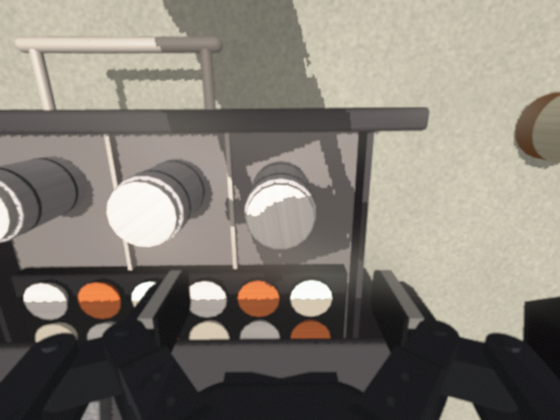

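The lid sits at columns 246–315, rows 178–248, with its centre about (280.5,216). That is within 2 mm of the prediction of (281,218), so I'll go down and grip.

Call:
{"op": "carry_out", "data": {
  "series": [
    [85,-2,-0.6,-30,0],
    [85,0,0,-40,0],
    [85,0,0,-40,0],
    [85,0,0,-25,0],
    [85,0,0,0,0]
  ]
}}

```text
time_s: 10.0
tcp_pos: [0.5913, 0.2013, 0.0662]
tcp_rot: [[-0.981, 0.192, -0.003], [0.192, 0.981, -0.001], [0.003, -0.001, -1.0]]
contact_force: [0.6, 0.2, -1.0]
opening: 0.991
grip_force: 0.0
```

Call:
{"op": "carry_out", "data": {
  "series": [
    [40,0,0,0,0],
    [40,0,0,0,0],
    [40,0,0,0,0],
    [40,0,0,0,0],
    [40,0,0,0,0],
    [40,0,0,0,0]
  ],
  "force": 40
}}

```text
time_s: 10.75
tcp_pos: [0.5944, 0.2019, 0.0691]
tcp_rot: [[-0.982, 0.191, 0.004], [0.191, 0.982, 0.0], [-0.004, 0.001, -1.0]]
contact_force: [-0.6, -0.8, 7.2]
opening: 0.669
grip_force: 43.3
```

Call:
{"op": "carry_out", "data": {
  "series": [
    [40,0,0,8,0],
    [40,0,0,14,0],
    [40,0,0,16,0],
    [40,0,0,12,0],
    [40,0,0,0,0],
    [40,0,0,0,0],
    [40,0,0,0,0],
    [40,0,0,0,0]
  ]
}}

```text
time_s: 11.75
tcp_pos: [0.5926, 0.2017, 0.1161]
tcp_rot: [[-0.982, 0.191, -0.001], [0.191, 0.982, -0.0], [0.001, -0.0, -1.0]]
contact_force: [0.6, -0.4, -2.2]
opening: 0.669
grip_force: 43.1
```

Call:
{"op": "carry_out", "data": {
  "series": [
    [40,0,0,0,0],
    [40,0,0,0,0]
  ]
}}

```text
time_s: 12.0
tcp_pos: [0.5929, 0.2018, 0.1165]
tcp_rot: [[-0.982, 0.191, -0.0], [0.191, 0.982, -0.0], [0.0, -0.0, -1.0]]
contact_force: [-0.2, 1.5, -2.4]
opening: 0.664
grip_force: 43.1
```

```bash
cat > weigh.py <<'E'
from workcell import arm
import numpy as np
F=[]
for i in range(5):
    arm.snapshot("side"); s=arm.state(); F.append(np.r_[s["contact_force"],s["ft_torque"],s["joint_efforts"][1:3]])
print(np.mean(F,0).round(2),np.std(F,0).round(2),s["tcp_pos"],s["opening"],s["grip_force"])
E
python3 weigh.py
```

```text
[-5.000e-02 -5.000e-02 -2.020e+00  2.000e-02  1.000e-02 -0.000e+00
 -4.793e+01 -1.458e+01] [0.55 0.2  0.43 0.03 0.02 0.04 0.01 0.  ] [0.59294258 0.20176404 0.11672504] 0.6635218781508222 43.08179318904877
```

About 2 N, so this is a light tin. I'll set it back.

Call:
{"op": "carry_out", "data": {
  "series": [
    [40,0,0,-14,0],
    [40,0,0,-16,0],
    [40,0,0,-10,0],
    [40,0,0,-5,0],
    [40,0,0,-2,0],
    [40,0,0,0,0]
  ]
}}

```text
time_s: 13.0
tcp_pos: [0.5932, 0.2019, 0.0699]
tcp_rot: [[-0.982, 0.191, 0.001], [0.191, 0.982, 0.0], [-0.001, 0.0, -1.0]]
contact_force: [0.0, 0.2, -1.9]
opening: 0.667
grip_force: 43.2
```

Call:
{"op": "carry_out", "data": {
  "series": [
    [40,0,0,-1,0],
    [40,0,0,0,0]
  ]
}}

```text
time_s: 13.25
tcp_pos: [0.5934, 0.2019, 0.0692]
tcp_rot: [[-0.982, 0.191, 0.001], [0.191, 0.982, 0.0], [-0.001, 0.0, -1.0]]
contact_force: [-0.1, 0.1, -1.3]
opening: 0.667
grip_force: 43.2
```

Call:
{"op": "carry_out", "data": {
  "series": [
    [40,0,0,-1,0],
    [40,0,0,0,0]
  ]
}}

```text
time_s: 13.5
tcp_pos: [0.5935, 0.2019, 0.0692]
tcp_rot: [[-0.982, 0.191, 0.002], [0.191, 0.982, 0.0], [-0.002, 0.001, -1.0]]
contact_force: [-1.2, -0.4, 4.7]
opening: 0.672
grip_force: 43.8
```

Call:
{"op": "carry_out", "data": {
  "series": [
    [60,0,0,0,0],
    [70,0,0,0,0],
    [85,0,0,0,0],
    [85,0,0,0,0],
    [85,0,0,0,0],
    [85,0,0,25,0],
    [85,0,0,55,0],
    [85,0,0,55,0],
    [85,-11,-52,0,0],
    [85,-11,-51,0,0]
  ]
}}

```text
time_s: 14.75
tcp_pos: [0.5711, 0.0982, 0.2039]
tcp_rot: [[-0.982, 0.189, 0.003], [0.189, 0.982, -0.0], [-0.003, 0.0, -1.0]]
contact_force: [-0.3, -1.0, -0.2]
opening: 0.996
grip_force: 0.0
```

Call:
{"op": "carry_out", "data": {
  "series": [
    [85,0,0,0,0],
    [85,0,0,0,0],
    [85,0,0,0,0]
  ]
}}

```text
time_s: 15.12
tcp_pos: [0.5712, 0.0999, 0.2026]
tcp_rot: [[-0.982, 0.19, 0.0], [0.19, 0.982, 0.0], [-0.0, 0.0, -1.0]]
contact_force: [0.2, -1.3, -0.1]
opening: 0.997
grip_force: 0.0
```

```bash
python3 -c "
from lid import *
go('wm',np.array([.572,.099,.116]))"
```

```text
130 [ 227  178   88   89 5093] u [-0.0301  0.0015  0.0393] v [-0.0395 -0.0065  0.0244]
150 [ 228  179   85   87 4672] u [-0.0301  0.0014  0.0375] v [-0.0385 -0.0057  0.0233]
170 [257 201  54  38 479] u [-0.0139 -0.0019  0.0139] v [-0.0167  0.0096  0.0226]
(np.int64(279), np.int64(219)) [0.57110098 0.09998985 0.20253599] [ 0.30100591  0.6222717  -0.76830313]
```

View pics/wm.png

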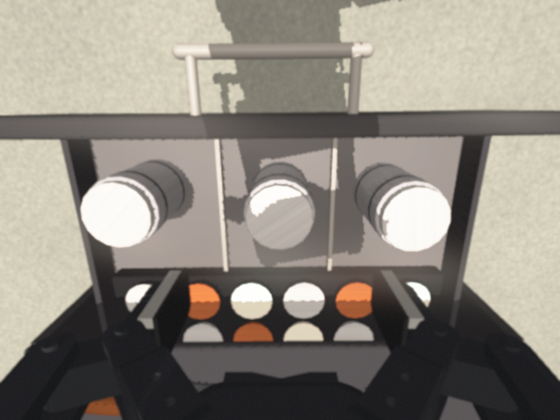

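The middle lid is centred at about (280,216), directly between the fingers. The left tin stands in its bay at (413,215) and the right tin at (121,212).

Call:
{"op": "carry_out", "data": {
  "series": [
    [85,-1.5,-0.3,-30,0],
    [85,0,0,-40,0],
    [85,0,0,-40,0],
    [85,0,0,-25,0],
    [85,0,0,0,0]
  ]
}}

```text
time_s: 15.8
tcp_pos: [0.5679, 0.0995, 0.0656]
tcp_rot: [[-0.982, 0.19, -0.005], [0.19, 0.982, 0.0], [0.005, -0.001, -1.0]]
contact_force: [0.2, -0.1, 0.5]
opening: 0.997
grip_force: 0.0
```

Call:
{"op": "carry_out", "data": {
  "series": [
    [40,0,0,0,0],
    [40,0,0,0,0],
    [40,0,0,0,0],
    [40,0,0,0,0],
    [40,0,0,0,0],
    [40,0,0,0,0]
  ],
  "force": 40
}}

```text
time_s: 16.55
tcp_pos: [0.5707, 0.0987, 0.0693]
tcp_rot: [[-0.982, 0.191, 0.003], [0.191, 0.982, 0.0], [-0.003, 0.001, -1.0]]
contact_force: [-0.0, 2.1, 6.7]
opening: 0.664
grip_force: 43.1
```

Call:
{"op": "carry_out", "data": {
  "series": [
    [40,0,0,8,0],
    [40,0,0,14,0],
    [40,0,0,16,0],
    [40,0,0,12,0],
    [40,0,0,0,0],
    [40,0,0,0,0],
    [40,0,0,0,0],
    [40,0,0,0,0],
    [40,0,0,0,0],
    [40,0,0,0,0]
  ]
}}

```text
time_s: 17.8
tcp_pos: [0.5694, 0.0985, 0.1176]
tcp_rot: [[-0.982, 0.191, -0.0], [0.191, 0.982, -0.0], [0.0, -0.0, -1.0]]
contact_force: [0.4, 0.0, -2.3]
opening: 0.671
grip_force: 43.0
```

```bash
python3 weigh.py
```

```text
[-3.500e-01 -1.600e-01 -1.930e+00  1.000e-02  2.000e-02 -0.000e+00
 -4.389e+01 -1.303e+01] [0.53 0.44 0.27 0.03 0.03 0.02 0.   0.  ] [0.56944103 0.09847878 0.11772671] 0.6669322754356456 42.967631220817566
```

About 1.9 N, so this one is light too. I'll set it back and go to the right tin.

Call:
{"op": "carry_out", "data": {
  "series": [
    [40,0,0,-14,0],
    [40,0,0,-16,0],
    [40,0,0,-10,0],
    [40,0,0,-5,0],
    [40,0,0,-3,0],
    [40,0,0,-1.5,0],
    [40,0,0,0,0]
  ]
}}

```text
time_s: 18.92
tcp_pos: [0.5699, 0.0984, 0.0693]
tcp_rot: [[-0.982, 0.191, 0.001], [0.191, 0.982, -0.0], [-0.001, 0.0, -1.0]]
contact_force: [-1.1, -0.5, 3.8]
opening: 0.671
grip_force: 43.2
```

Call:
{"op": "carry_out", "data": {
  "series": [
    [40,0,0,-0.7,0],
    [40,0,0,0,0]
  ]
}}

```text
time_s: 19.18
tcp_pos: [0.5704, 0.0983, 0.0693]
tcp_rot: [[-0.982, 0.191, 0.003], [0.191, 0.982, -0.0], [-0.003, 0.0, -1.0]]
contact_force: [-1.6, -0.8, 8.7]
opening: 0.672
grip_force: 43.8
```

Call:
{"op": "carry_out", "data": {
  "series": [
    [60,0,0,0,0],
    [70,0,0,0,0],
    [85,0,0,0,0],
    [85,0,0,0,0],
    [85,0,0,0,0],
    [85,0,0,25,0],
    [85,0,0,55,0],
    [85,0,0,55,0],
    [85,-11,-58,0,0],
    [85,-11,-58,0,0]
  ]
}}

```text
time_s: 20.42
tcp_pos: [0.5478, -0.0182, 0.2037]
tcp_rot: [[-0.982, 0.189, 0.003], [0.189, 0.982, -0.001], [-0.003, -0.0, -1.0]]
contact_force: [0.7, -1.2, -0.4]
opening: 0.993
grip_force: 0.0
```

Call:
{"op": "carry_out", "data": {
  "series": [
    [85,0,0,0,0],
    [85,0,0,0,0],
    [85,0,0,0,0]
  ]
}}

```text
time_s: 20.8
tcp_pos: [0.5474, -0.0163, 0.2023]
tcp_rot: [[-0.982, 0.19, -0.0], [0.19, 0.982, 0.0], [0.0, 0.0, -1.0]]
contact_force: [0.3, 0.2, 0.3]
opening: 0.993
grip_force: 0.0
```

```bash
python3 -c "
from lid import *
go('wr',np.array([.548,-.02,.116]))"
```

```text
130 [ 211  145  117  129 7993] u [-0.0558 -0.0046  0.0406] v [-0.045  -0.0185  0.0324]
150 [ 236  180   68   68 3397] u [-0.0297 -0.0038  0.022 ] v [-0.0284 -0.0034  0.0195]
(np.int64(275), np.int64(219)) [ 0.54746515 -0.01619743  0.20232325] [1.01049391 0.67438446 0.61011593]
```

View pics/wr.png

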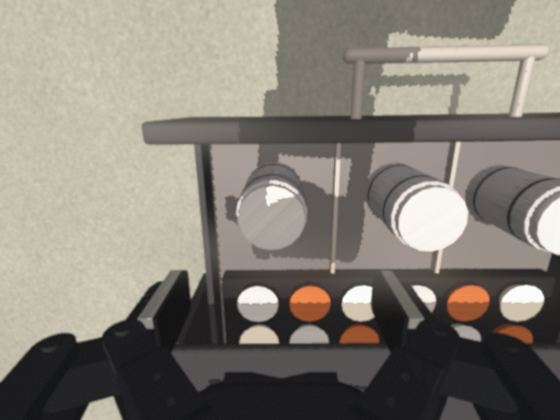

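The right lid is centred at about (271.5,216), which is 7 mm towards −y of the tool. The other two tins are standing in their bays.

Call:
{"op": "carry_out", "data": {
  "series": [
    [85,-2.8,-6.4,-30,0],
    [85,0,0,-40,0],
    [85,0,0,-40,0],
    [85,0,0,-25,0],
    [85,0,0,0,0]
  ]
}}

```text
time_s: 21.48
tcp_pos: [0.5433, -0.0225, 0.0656]
tcp_rot: [[-0.982, 0.189, -0.005], [0.189, 0.982, 0.001], [0.005, 0.0, -1.0]]
contact_force: [0.0, 0.1, 0.4]
opening: 0.995
grip_force: 0.0
```

Call:
{"op": "carry_out", "data": {
  "series": [
    [40,0,0,0,0],
    [40,0,0,0,0],
    [40,0,0,0,0],
    [40,0,0,0,0],
    [40,0,0,0,0],
    [40,0,0,0,0]
  ],
  "force": 50
}}

```text
time_s: 22.22
tcp_pos: [0.5458, -0.0236, 0.069]
tcp_rot: [[-0.982, 0.191, 0.003], [0.191, 0.982, -0.0], [-0.003, 0.001, -1.0]]
contact_force: [0.8, 3.9, 6.9]
opening: 0.665
grip_force: 53.6
```

Call:
{"op": "carry_out", "data": {
  "series": [
    [40,0,0,8,0],
    [40,0,0,14,0],
    [40,0,0,16,0],
    [40,0,0,12,0],
    [40,0,0,0,0],
    [40,0,0,0,0],
    [40,0,0,0,0],
    [40,0,0,0,0],
    [40,0,0,0,0],
    [40,0,0,0,0]
  ]
}}

```text
time_s: 23.48
tcp_pos: [0.5446, -0.0239, 0.1174]
tcp_rot: [[-0.982, 0.191, -0.0], [0.191, 0.982, 0.0], [0.0, 0.0, -1.0]]
contact_force: [0.2, 0.5, -4.8]
opening: 0.668
grip_force: 54.2
```

```bash
python3 weigh.py
```

```text
[-4.400e-01 -1.800e-01 -4.840e+00 -1.000e-02  1.000e-02  0.000e+00
 -4.304e+01 -1.265e+01] [0.68 0.24 0.31 0.03 0.03 0.02 0.   0.  ] [ 0.54463575 -0.02391051  0.11752957] 0.6652109929526142 54.24079477787018
```

The right tin pulls 4.8 N, so it is the full one. I'll lift it above the unit top.

Call:
{"op": "carry_out", "data": {
  "series": [
    [40,0,0,10,0],
    [40,0,0,20,0],
    [40,0,0,25,0],
    [40,0,0,25,0],
    [40,0,0,15,0],
    [40,0,0,5,0],
    [40,0,0,0,0],
    [40,0,0,0,0],
    [40,0,0,0,0],
    [40,0,0,0,0]
  ]
}}

```text
time_s: 24.98
tcp_pos: [0.5444, -0.0239, 0.217]
tcp_rot: [[-0.982, 0.191, -0.001], [0.191, 0.982, 0.0], [0.001, 0.0, -1.0]]
contact_force: [-0.4, 0.1, -4.2]
opening: 0.669
grip_force: 54.4
```

Call:
{"op": "carry_out", "data": {
  "series": [
    [40,0,0,0,0],
    [40,0,0,0,0],
    [40,0,0,0,0],
    [40,0,0,0,0]
  ]
}}

```text
time_s: 25.48
tcp_pos: [0.5446, -0.0239, 0.2175]
tcp_rot: [[-0.982, 0.191, 0.0], [0.191, 0.982, -0.0], [-0.0, -0.0, -1.0]]
contact_force: [-0.1, 0.4, -3.5]
opening: 0.667
grip_force: 54.4
```

```bash
python3 weigh.py; python3 -c "
from cam import *
s=get('scene');g=s.d['color'].min(2)
for t in([.5725,.098,.116],[.594,.2015,.116]):
    x,y=s.proj([t])[0].astype(int);k,L,st,ce=cv2.connectedComponentsWithStats((g[y-14:y+14,x-14:x+14]>165).astype(np.uint8));i=1+np.argmax(st[1:,4]);print(ce[i]+[x-14,y-14],st[i])"
```

```text
[ 1.900e-01 -3.000e-01 -4.600e+00  2.000e-02 -0.000e+00 -1.000e-02
 -4.057e+01 -1.721e+01] [0.51 0.21 0.37 0.03 0.02 0.02 0.   0.  ] [ 0.54462568 -0.02392782  0.2175439 ] 0.6663317788988635 54.38356876373291
[308.52586207 217.95689655] [  7  11  16   9 116]
[325.796875 234.4375  ] [  6  11  16  10 128]
```

The other two lids are within 0.3 px of where they were before, so both tins stand where they stood.

```bash
python3 -c "
from workcell import arm
print(arm.close_job())"
```

```text
the job is handed in; nothing more can be done
None
```

The job is handed in: the drawer is out at its stop, and the arm is holding the right tin (about 0.48 kg), the heaviest, upright and above the unit, while the left and middle tins (about 0.2 kg each) are back standing where they were.

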